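Gauge the telescope drawtube and present the rod for reading

TASK

Check the telescope with the gauge rod: take the rod from its wooden rest, push it tip first down the sloping drawtube until its collar stops against the tube's rim, then draw it right out again. Finish while still holding the rod by its handle in the gripper, keeping it level and still in the air with its tip under the middle of the desk magnifier's lens, about 60 mm below the lens, touching neither the magnifier nor anything else. Leave the meteorite, eyepieces, brush, lens cap and mug where they are.

Things in the scene. Friction and masses are not known exactly. Their poses are not given: they have to be found in the camera images.
- rod: Gauge rod, 0.2 kg, lying level in its rest, axis 50 mm above the desk, tip roughly to -y. Dark wooden handle 16 x 16 mm, 105 mm long; then a steel collar (36 mm diameter, 10 mm thick), then a steel shaft 10 mm thick, 130 mm long. Origin on the axis at the grip point (near the mass centre): 60 mm from the handle's end, 45 mm behind the collar. x along the rod to the tip, z up.
- collar_face (a point): Centre of the collar's front face, the one that stops on the tube's rim: 55 mm from the rod's origin along its x.
- rod_tip (a point): Tip end of the rod: 185 mm from the rod's origin along its x.
- rest: Fixed light wooden rest: base board 12 mm thick, 60 mm wide, with two open-topped notched posts, 36 mm wide and 54 mm high, one under the handle 43 to 53 mm behind the rod's origin, one under the shaft 120 to 130 mm ahead of it; the rod lifts straight up. Origin on the desk under the rod's origin, x along the rod to its tip.
- drawtube: Brass drawtube (34 mm outer, 16 mm inner diameter, 60 mm long) at the upper end of a white telescope (up to 70 mm thick) fixed on a wooden cradle. Origin at the centre of its open mouth, 155 mm above the desk; x points into the bore, 20 degrees below level and roughly to -y. Free depth over 200 mm: the collar stops on the rim before the tip meets anything.
- magnifier: Fixed desk magnifier: level lens in a black ring (80 mm diameter, 200 to 210 mm above the desk) on an arm from a post. Origin on the desk under the lens centre, z up; the post (12 mm thick, 210 mm high) stands 90 mm away along its x axis, which points roughly away from the robot (+x), on a foot 96 mm across. Under the lens it is open on the other sides.
- lens (a point): Centre of the magnifier's lens, 205 mm above the desk.
- meteorite: Bystander: grey stony lump about 65 mm across and 42 mm high, origin on its underside. Leave alone.
- eyepiece_a: Bystander: black upright eyepiece, 42 mm diameter, 56 mm high, origin on its underside. Leave alone.
- eyepiece_b: Bystander: dark steel upright eyepiece, 42 mm diameter, 56 mm high, origin on its underside. Leave alone.
- brush: Bystander: cleaning brush 160 mm long lying on the desk. Leave alone.
- lens_cap: Bystander: flat black cap, 56 mm diameter, 12 mm high, origin on its underside. Leave alone.
- mug: Bystander: white mug, 80 mm diameter, 90 mm high, origin on its underside. Leave alone.
Things that resemble listed ones, but are neither listed nor needed, are in the scene too. Leave any red look-alike of the rod alone.

How it is judged:
By the outcome, as a careful person would: the job done as asked, in the order asked, and still so for the second after the job is handed in, while the arm keeps its last pose, push and grip.
It also fails if it takes over 54 s, if anything falls off the work surface, if the arm or the gripper's body presses on something with over 40 N, if the wrist force passes 120 N, or if a joint passes its speed limit or range.

ROBOT

A 6-joint arm with a two-finger parallel gripper is mounted at the origin on the work surface. World frame = base frame: x ahead of the robot, y to its left, z up, the work surface at z = 0. Lengths are in m, angles in rad, forces in N, time in s.
With the tool pointing down it reaches from about 0.425 to 0.95 m from the base axis. Payload 3.5 kg.
Tool frame: the origin (TCP) lies midway between the tips of the shut fingers; the grasp point (between the pads) lies ctrl.grasp_offset behind it (ctrl.grasp_offset is the distance from the TCP to the grasp point, in m); x points along the fingers, y is the direction in which the jaws open and shut, and the axes are right-handed (so a half turn about x gives the same grasp; the last joint's range is limited). The gripper opens to 85 mm and grips with 20 to 120 N. Pads are 22 mm wide; open, the fingers measure 114 mm over their backs; the gripper's body (76 mm by 85 mm) begins 54 mm behind the grasp point. The pads swing forward as they close: fully open they stand 13 mm farther back than shut.
Start: joints at [1.14, 0.286, 1.577, -0, 1.279, -0.15], TCP at [0.187, 0.649, 0.231] pointing down, gripper open.
Joint ranges: [-2.77, 2.77], [-0.9, 2.22], [0.21, 2.48], [-1.53, 4.67], [0.24, 2.81], [-2.84, 2.84]. Speed limits (rad/s): [2.79, 2.79, 3.14, 3.14, 3.14, 3.14].

INTERFACE

Orientations are given as a unit quaternion [x, y, z, w].
In Python, from plant import readout, read_camera, sign_off, ctrl gives the robot as it stands.
- The arm moves only by the tool drive_tool, never from a script. Its argument "steps" is a list of rows, each a list of 5 numbers: the shift along the tool's x, y, z in cm, then the turn about the tool's x in degrees, then the opening, from 0 (shut) to 1 (fully open). A call has 1 to 10 rows; each row shifts and turns the commanded pose from where the row before left it, along the tool's axes as they then stand; what a row does not reach is not made up. A row lasts 1/10 s, in which the tool goes at most 50 mm and 8.59 degrees, less where a joint would pass 70% of its speed; a pose out of reach is approached as far as the arm can. A call is refused whole if a number of a shift passes 5 or a number of a turn 8.59, either way. A call with a gripper value outside its range is refused whole. The fingers move at their own pace and stop on an object; "force" is the grip in N (left out, the last holds). Time passes only in rows, so rows that do not move let the fingers close. It gives the time, the measured TCP pose, the force and the opening at its end, in the units of the state.
- readout.get_state(): the state, without advancing time (a new reading comes with each control period).
- read_camera(name): name is "scene" or "top" or "wrist"; returns a dict with "frame" (420x560x3 uint8, red, green, blue), "vertical_fov" (degrees; the focal length in pixels is half the picture's height over the tangent of half this angle, whatever the lens; pixels are square), "cx", "cy" (the principal point, pixels), "k1" (the pictures are not rectified: a ray, as slopes to the right and down, at radius r is drawn at 1 + k1 r^2 times it, then the intrinsics apply), "eye" and "orientation" of the camera in the world. Camera axes: x right, y up, looking along -z (the intrinsics and any distortion apply to the point x, -y, -z); pixel columns grow to the right and rows downward; lengths in m; the calibration is good to about 2 mm. A picture is of the moment at which its call begins. There is no depth.
- sign_off(): hands the job in, once; it reports no verdict.
The state is a dict: "time": time; "qpos": joint angles; "dq": joint speeds; "joint_efforts": joint torques, N m; "eef_pos": TCP position; "tcp_rot": TCP orientation; "contact_force": force on the tool from outside, world axes, zero at the start; "wrist_torque": the same for the moment, N m; "opening": opening from 0.0 (shut) to 1.0 (fully open).
Only numpy, scipy, OpenCV 4.12 (cv2) and the standard library are available. Lean on these libraries where they do the work, as an engineer would, in place of code of your own. Each camera call takes 0.05 s, during which the arm holds its last target. There are 200 camera calls.

## Working session

There is one attempt and no reset: what is moved stays moved. The work goes in short steps, Python scripts to look and compute and a tool call to move; the robot and the scene stay as the last step left them, time stands still between calls to the robot, and variables do not carry over. Pictures are saved under pics/ and viewed, about 8 in all and at most 12, crops included, and the job is handed in when it is done.

Besides the shell and the picture viewer there is one more tool, called after "Emit:" by a JSON object that holds its "name" and its "arguments". drive_tool: Moves the arm, as the interface text tells. Its arguments: {"type":"object","properties":{"steps":{"type":"array","items":{"type":"array","items":{"type":"number"}}},"force":{"type":"number"}},"required":["steps"]}

```bash
ls; mkdir -p pics; python3 - <<'E'
from plant import readout, read_camera, ctrl
import cv2,json
print(readout.get_state()); print(ctrl.grasp_offset, [a for a in dir(ctrl) if a[0]!='_'])
for n in ("scene","top","wrist"):
    c=read_camera(n); cv2.imwrite(f"pics/{n}0.png",c["frame"][:,:,::-1]); print(n,{k:v for k,v in c.items() if k!="frame"})
E
```

```text
pics
{'time': 0.0, 'qpos': array([ 1.14001451e+00,  2.87188863e-01,  1.57818333e+00, -7.16948439e-06,
        1.27857693e+00, -1.50014320e-01]), 'dq': array([ 0.00116722,  0.00153498, -0.00143004, -0.00018547, -0.00283904,
       -0.00101067]), 'joint_efforts': array([ 1.10031240e-03, -4.05972326e+01, -2.92640376e+01,  2.51939014e-05,
        5.71584504e-03,  5.04873242e-06]), 'eef_pos': array([0.18674402, 0.64797269, 0.22992828]), 'tcp_rot': array([ 0.09814083,  0.70038638, -0.09973872,  0.69991392]), 'contact_force': array([ 0.42080627, -0.48107631, -0.44299665]), 'wrist_torque': array([-0.0313148 , -0.02027503, -0.00516288]), 'opening': 1.0012341596429715}
0.0187 ['Unreachable', 'grasp_offset']
scene {'vertical_fov': 52.114600907759254, 'cx': 274.5284828328374, 'cy': 205.73179064803827, 'k1': -0.002681676308883387, 'eye': array([ 1.47229163, -0.02643004,  0.84801626]), 'orientation': array([0.32932894, 0.30992376, 0.62300459, 0.63824368])}
top {'vertical_fov': 45.33718178092, 'cx': 275.6036759164904, 'cy': 210.98970770127525, 'k1': -0.1088606516245294, 'eye': array([0.21497151, 0.02747907, 1.61593881]), 'orientation': array([-0.07298829,  0.07584232,  0.71569272, -0.69043797])}
wrist {'vertical_fov': 64.26756685820874, 'cx': 278.7257266752943, 'cy': 206.12298686892473, 'k1': -0.04861000909420033, 'eye': array([0.11033493, 0.67148653, 0.37307635]), 'orientation': array([-0.12633477, -0.09387693,  0.59394623,  0.78895787])}
```

View pics/scene0.png

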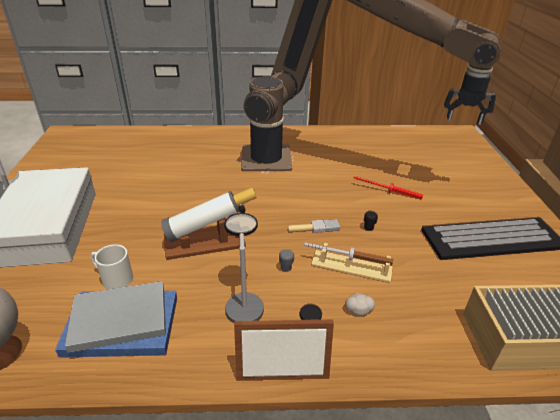

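View pics/top0.png

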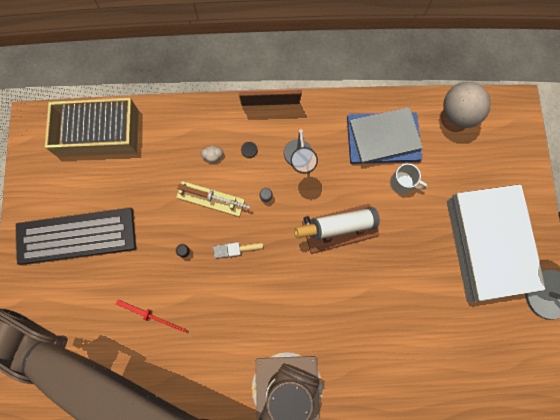

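View pics/wrist0.png

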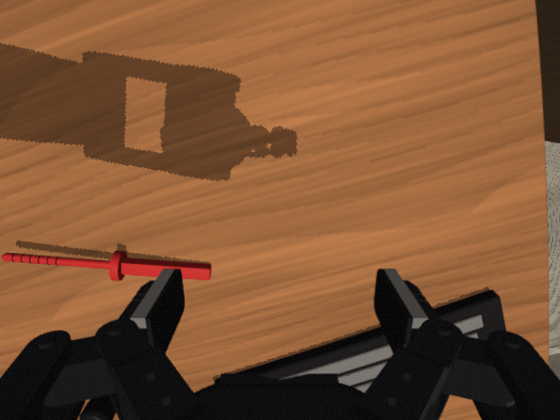

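Shown so far (3 pictures):
- **Rod candidates:** the rod in the yellow rest is at top (212,198) / scene (350,257). The red look-alike is at top (150,316) / scene (390,188), and the brush at top (238,250). By the description I choose the one in the rest.
- **Other targets:** the drawtube mouth is at about top (297,232) / scene (254,192), and the lens at top (304,160) / scene (241,224).

Next is one close crop with both views.

```bash
cat > h.py <<'E'
import numpy as np, cv2
from scipy.spatial.transform import Rotation as R
from plant import readout, read_camera
def K(c):
    f=c["frame"].shape[0]/2/np.tan(np.radians(c["vertical_fov"]/2))
    return np.array([[f,0,c["cx"]],[0,f,c["cy"]],[0,0,1.]])
def ray(c,uv):
    s=cv2.undistortPoints(np.array([[uv]],float),K(c),np.array([c["k1"],0,0,0,0.]))[0,0]
    return R.from_quat(c["orientation"]).apply([s[0],-s[1],-1.])
def onz(c,uv,z):
    d=ray(c,uv); return c["eye"]+d*(z-c["eye"][2])/d[2]
def tri(obs):
    A=np.zeros((3,3));b=np.zeros(3);L=[]
    for c,uv in obs:
        d=ray(c,uv);d/=np.linalg.norm(d);P=np.eye(3)-np.outer(d,d);A+=P;b+=P@c["eye"];L.append(P)
    p=np.linalg.solve(A,b)
    return p,max(np.linalg.norm(P@(p-c["eye"])) for P,(c,_) in zip(L,obs))
def proj(c,p):
    q=R.from_quat(c["orientation"]).inv().apply(np.atleast_2d(p)-c["eye"])*[1,-1,-1]
    return cv2.projectPoints(q,np.zeros(3),np.zeros(3),K(c),np.array([c["k1"],0,0,0,0.]))[0][:,0]
def snap(n,name=None):
    c=read_camera(n)
    if name: cv2.imwrite(f"pics/{name}.png",c["frame"][:,:,::-1])
    return c
E
python3 - <<'E'
import cv2,numpy as np
t=cv2.imread("pics/top0.png");s=cv2.imread("pics/scene0.png")
def cr(i,x,y,w,h,W,H): return cv2.resize(i[y:y+h,x:x+w],(W,H),interpolation=cv2.INTER_CUBIC)
a=cr(t,170,170,100,60,500,300)   #x5
b=cr(s,300,230,100,60,500,300)
c=cr(t,280,140,60,120,300,600)[:600]
c2=cr(s,220,180,60,60,300,300)
c1=cr(t,275,200,60,60,300,300)
cv2.imwrite("pics/crop1.png",np.vstack([np.hstack([a,c1]),np.hstack([b,c2])]))
E
```

```text
(no output)
```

View pics/crop1.png

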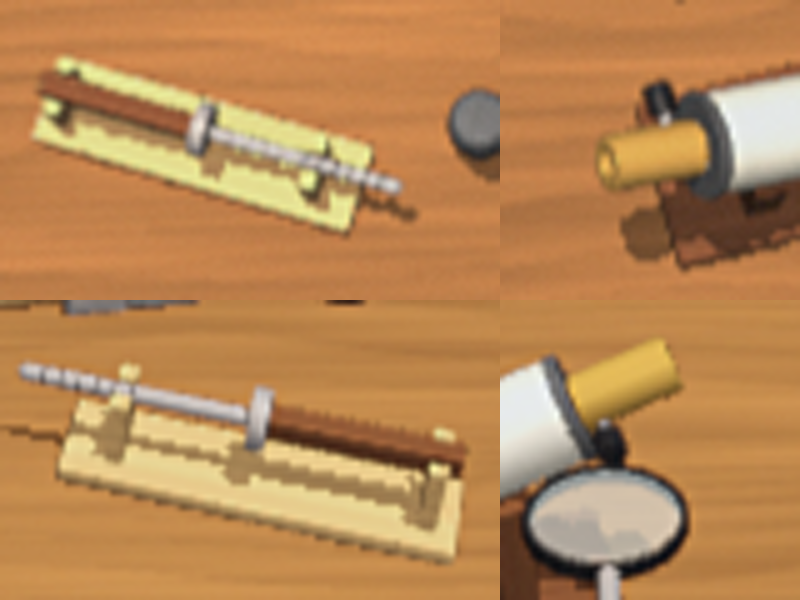

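The crop shows the wood-handled rod lying in the yellow rest: tip at top (249.6,207.2) / scene (304,244), collar at top (210.2,195.6) / scene (352,253.6), handle end at top (178,187) / scene (393,260.5). The mouth is at top (296.6,232.6) / scene (254,193). The choice is confirmed, so I'll triangulate.

```bash
python3 - <<'E'
from h import *
t=snap("top");s=snap("scene")
def lens(c,w):
    pass
P={}
for n,a,b in [("tip",(249.6,207.2),(304,244)),("collar",(210.2,195.6),(352,253.6)),("hend",(178,187),(393,260.5)),
  ("mouth",(296.6,232.6),(254,193)),("brassend",(316,229.5),(236.4,200.4)),("lens",(304,160),(241.2,224))]:
    p,e=tri([(t,a),(s,b)]);P[n]=p;print(n,p.round(4),"res",round(e,4))
d=P["tip"]-P["hend"];print("len",np.linalg.norm(d),"yaw",np.degrees(np.arctan2(d[1],d[0])))
d=P["brassend"]-P["mouth"];print("bore",np.linalg.norm(d),"yaw",np.degrees(np.arctan2(d[1],d[0])),"pitch",np.degrees(np.arcsin(d[2]/np.linalg.norm(d))))
print(R.from_quat(readout.get_state()["tcp_rot"]).as_matrix().round(3), readout.get_state()["time"])
# white body axis in top
E
```

```text
tip [0.5655 0.0973 0.049 ] res 0.0003
collar [0.6082 0.2241 0.05  ] res 0.0009
hend [0.6402 0.3284 0.0528] res 0.0015
mouth [ 0.4608 -0.0433  0.1519] res 0.0005
brassend [ 0.471  -0.0981  0.134 ] res 0.0049
lens [ 0.6672 -0.072   0.2042] res 0.0007
len 0.24291575684027022 yaw -107.89999432926805
bore 0.05859585004514454 yaw -79.4817814186334 pitch -17.77709702451829
[[-0.001  0.277  0.961]
 [-0.001  0.961 -0.277]
 [-1.    -0.001 -0.   ]] 0.25
```

Emit:
{"name": "drive_tool", "arguments": {"steps": [[0,-1.6,3.5,8.5,1],[0,-1.1,3.7,8.5,1],[0,-0.5,3.8,8.5,1],[0,0,3.8,8.5,1],[0,0.6,3.8,8.5,1],[0,1.2,3.7,8.5,1],[0,1.7,3.5,8.5,1],[0,2.2,3.2,8.5,1],[0,2.6,2.8,8.5,1],[0,3.0,2.4,8.5,1]], "force": 40}}

```text
time: 1.25
eef_pos: [0.4785, 0.3945, 0.2313]
tcp_rot: [-0.547, -0.448, 0.547, -0.448]
contact_force: [-0.0, -0.4, -0.5]
opening: 1.001
```

```bash
cat >> h.py <<'E'
def rel(target,heading_deg):
    """shift in cm in present tool axes and turn (deg about tool x) to bring TCP to target with tool z along heading"""
    s=readout.get_state();M=R.from_quat(s["tcp_rot"]).as_matrix()
    h=np.degrees(np.arctan2(M[1,2],M[0,2]))
    turn=-((heading_deg-h+180)%360-180)
    print("t",round(s["time"],2),"tcp",s["eef_pos"].round(4),"heading",h.round(2),"open",round(s["opening"],3),"F",s["contact_force"].round(1),
      "| shift cm",(M.T@(np.array(target)-s["eef_pos"])*100).round(2),"turn",round(turn,2),"tilt",np.degrees(np.arccos(-M[2,0])).round(2))
E
python3 -c "
from h import *
rel([.6225,.272,.18],-107.9)"
```

```text
t 1.25 tcp [0.4785 0.3945 0.2313] heading -101.44 open 1.001 F [-0.  -0.4 -0.5] | shift cm [ 5.13 16.55  9.15] turn 6.46 tilt 0.0
```

Emit:
{"name": "drive_tool", "arguments": {"steps": [[0.9,3.2,1.8,0,1],[0.9,3.2,1.8,0,1],[0.9,3.2,1.8,0,1],[0.9,3.2,1.8,0,1],[0.9,3.2,1.8,0,1],[0,0,0,6.4,1],[0,0,0,0,1]]}}

```text
time: 1.95
eef_pos: [0.6177, 0.2754, 0.1854]
tcp_rot: [-0.57, -0.418, 0.571, -0.417]
contact_force: [0.1, -0.4, -0.3]
opening: 1.0
```

```bash
python3 -c "
from h import *
rel([.6225,.272,.18],-107.9)
c=snap('wrist','w1')
for p in [(.5655,.0973,.05),(.6082,.2241,.05),(.6402,.3284,.05),(.6225,.272,.05)]: print(proj(c,p).round(1))
"
```

```text
t 1.95 tcp [0.6177 0.2754 0.1854] heading -107.61 open 1.0 F [ 0.1 -0.4 -0.3] | shift cm [0.54 0.56 0.18] turn 0.29 tilt 0.09
[[282.9 364.5]]
[[286.2 249.2]]
[[285.8 127.4]]
[[285.6 196.8]]
```

View pics/w1.png

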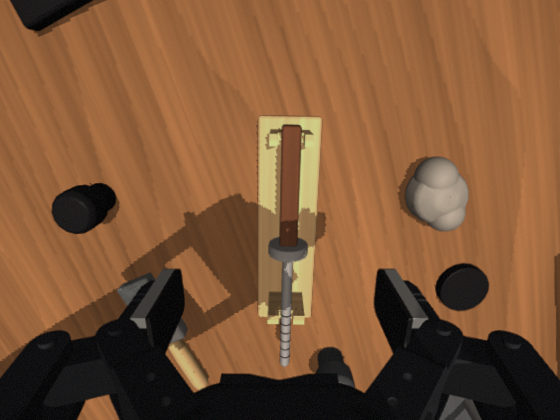

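Wrist view (picture 5): shaft tip at (285,363), collar centre at (288,249), handle end top edge at (291.5,126). The handle end sits a few px right of the prediction, so I'll refine and get a second height estimate.

```bash
python3 -c "
from h import *
c=snap('wrist');t=snap('top');s=snap('scene')
# handle centre line by mask: dark red-brown between rows 140..230
f=c['frame'].astype(int);m=(f[:,:,0]<125)&(f[:,:,0]-f[:,:,2]>25)&(f[:,:,1]<60)
for v in (145,170,190,210,230):
    x=np.where(m[v,265:315])[0]+265
    if len(x): print(v,x.min(),x.max(),onz(c,((x.min()+x.max())/2,v),.058).round(4))
for n,w,a,b in [('tip',(285,364),(249.6,207.2),(304,244)),('collar',(288,249),(210.2,195.6),(352,253.6)),('hend',(291.3,127),(178,187),(393,260.5))]:
    p,e=tri([(c,w),(t,a),(s,b)]);print(n,p.round(4),round(e,4),onz(c,w,.05).round(4))
"
```

```text
145 283 283 [0.6335 0.3173 0.058 ]
170 282 282 [0.6267 0.2979 0.058 ]
190 282 282 [0.6216 0.2816 0.058 ]
210 281 281 [0.6155 0.265  0.058 ]
230 281 297 [0.6167 0.2452 0.058 ]
tip [0.5665 0.0971 0.0493] 0.0013 [0.5679 0.0975 0.05  ]
collar [0.6088 0.2241 0.05  ] 0.0012 [0.6097 0.2243 0.05  ]
hend [0.6418 0.3283 0.0533] 0.0025 [0.6441 0.3282 0.05  ]
```

Emit:
{"name": "drive_tool", "arguments": {"steps": [[2,0.7,0.1,0.5,1],[3,0,0,0,1],[3,0,0,0,1],[2,0,0,0,1],[0,0,0,0,1],[0,0,0,0,1]]}}

```text
time: 2.75
eef_pos: [0.6234, 0.2742, 0.0869]
tcp_rot: [0.572, 0.416, -0.572, 0.416]
contact_force: [0.9, -0.3, 0.1]
opening: 1.002
```

```bash
python3 -c "
from h import *
rel([.6245,.272,.0315],-108.2)"
```

```text
t 2.75 tcp [0.6234 0.2742 0.0869] heading -107.9 open 1.002 F [ 0.9 -0.3  0.1] | shift cm [5.54 0.17 0.18] turn 0.3 tilt 0.02
```

Emit:
{"name": "drive_tool", "arguments": {"steps": [[2.0,0.2,0.2,0.3,1],[2.0,0,0,0,1],[1.5,0,0,0,1],[0,0,0,0,0.8],[0,0,0,0,0],[0,0,0,0,0],[0,0,0,0,0],[0,0,0,0,0],[0,0,0,0,0],[0,0,0,0,0]], "force": 30}}

```text
time: 3.75
eef_pos: [0.6257, 0.2712, 0.0326]
tcp_rot: [0.574, 0.414, -0.572, 0.414]
contact_force: [0.2, -0.8, 4.0]
opening: 0.179
```

```bash
python3 -c "
from h import *
rel([.6245,.272,.0315],-108.2)"
```

```text
t 3.75 tcp [0.6257 0.2712 0.0326] heading -108.28 open 0.179 F [ 0.2 -0.8  4. ] | shift cm [ 0.11 -0.14 -0.04] turn -0.08 tilt 0.11
```

Emit:
{"name": "drive_tool", "arguments": {"steps": [[-1,0,0,0,0],[-2.5,0,0,0,0],[-3,0,0,0,0],[-3,0,0,0,0],[-1.5,0,0,-5,0],[0,0,0,-8,0],[0,0,0,-8,0],[0,0,0,-7,0],[0,0,0,0,0]]}}

```text
time: 4.65
eef_pos: [0.6241, 0.2708, 0.1405]
tcp_rot: [0.455, 0.541, -0.457, 0.54]
contact_force: [0.1, -0.1, -2.9]
opening: 0.184
```

```bash
python3 -c "
from h import *
rel([.422,.179,.14],-80)
t=snap('top');s=snap('scene')
# white telescope body
import cv2
for n,c,(x0,y0,x1,y1),thr in [('top',t,(300,195,390,250),150),('scene',s,(150,190,250,250),150)]:
    f=c['frame'][y0:y1,x0:x1].astype(int); m=((f.min(2)>thr)&(f.max(2)-f.min(2)<30)).astype(np.uint8)
    k,l,st,ce=cv2.connectedComponentsWithStats(m);i=1+st[1:,4].argmax();yy,xx=np.where(l==i)
    r=cv2.minAreaRect(np.c_[xx+x0,yy+y0].astype(np.float32));print(n,st[i],r)
"
```

```text
t 4.65 tcp [0.6241 0.2708 0.1405] heading -80.3 open 0.184 F [ 0.1 -0.1 -2.9] | shift cm [  0.1  -21.47   5.64] turn -0.3 tilt 0.11
top [ 17  14  57  27 930] ((345.6153869628906, 222.07693481445312), (17.65045166015625, 54.91250991821289), 78.69007110595703)
scene [  19    3   66   42 1207] ((200.62930297851562, 213.8017120361328), (18.776823043823242, 66.70368194580078), 66.80140686035156)
```

```bash
python3 -c "
from h import *
from scipy.optimize import brentq
t=snap('top');s=snap('scene')
for far in [(345.6,222.1),(344,221.5),(316,229)]:
  nt=np.cross(ray(t,(296.6,232.6)),ray(t,far))
  g=lambda y:nt@[np.cos(y)*np.cos(np.radians(20)),np.sin(y)*np.cos(np.radians(20)),-np.sin(np.radians(20))]
  print('yaw pitch20',np.degrees(brentq(g,-2.2,-.6)))
  for fs in [(200.6,213.8),(200.6,215.8)]:
    ns=np.cross(ray(s,(254,193)),ray(s,fs));d=np.cross(nt,ns);d/=np.linalg.norm(d);d*=-np.sign(d[1])
    print(far,fs,'yaw',np.degrees(np.arctan2(d[1],d[0])),'pitch',np.degrees(np.arcsin(d[2])))
"
```

```text
yaw pitch20 -76.61063527399475
(345.6, 222.1) (200.6, 213.8) yaw -77.18097215794303 pitch -16.72799061492683
(345.6, 222.1) (200.6, 215.8) yaw -76.82883068092413 pitch -18.763144425265295
yaw pitch20 -75.54715324368841
(344, 221.5) (200.6, 213.8) yaw -76.22608956608934 pitch -16.052186170983234
(344, 221.5) (200.6, 215.8) yaw -75.87855072661318 pitch -18.095465417911576
yaw pitch20 -78.14431750439614
(316, 229) (200.6, 213.8) yaw -78.55549540659091 pitch -17.684732982559176
(316, 229) (200.6, 215.8) yaw -78.19703017640691 pitch -19.706837971071074
```

Emit:
{"name": "drive_tool", "arguments": {"steps": [[0,-2,0.5,0,0],[0,-3,0.7,0,0],[0,-3,0.8,0,0],[0,-3,0.8,0,0],[0,-3,0.8,0,0],[0,-3,0.8,0,0],[0,-3,0.8,0,0],[0,-1.4,0.4,0,0],[0,0,0,0,0],[0,0,0,0,0]]}}

```text
time: 5.85
eef_pos: [0.424, 0.1798, 0.1419]
tcp_rot: [0.457, 0.54, -0.456, 0.541]
contact_force: [0.7, 0.5, -2.0]
opening: 0.181
```

```bash
python3 - <<'E'
from h import *
rel([.422,.179,.14],-80)
t=snap('top');s=snap('scene');w=snap('wrist')
def cr(c,x,y,w,h,W,H): return cv2.resize(c["frame"][y:y+h,x:x+w,::-1],(W,H),interpolation=cv2.INTER_CUBIC)
a=cr(t,260,205,80,50,480,300); b=cr(s,225,165,80,50,480,300)
cv2.imwrite("pics/c2.png",np.hstack([np.vstack([a,b]),cr(w,140,80,280,340,320,600)[:600]])) 
E
```

```text
t 5.85 tcp [0.424  0.1798 0.1419] heading -80.34 open 0.181 F [ 0.7  0.5 -2. ] | shift cm [ 0.19 -0.21  0.05] turn -0.34 tilt 0.1
```

View pics/c2.png

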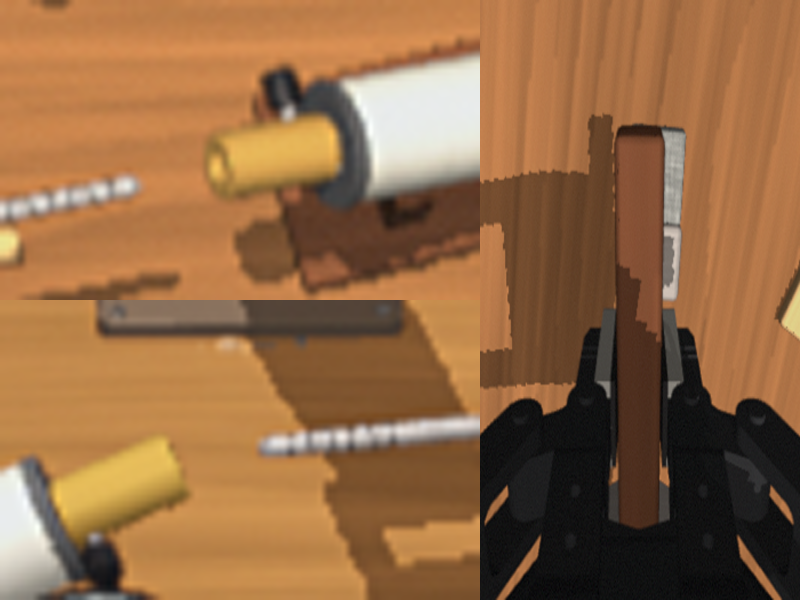

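Picture 6: tip at top (282.5,235.7) / scene (268.8,189.3), mouth centre at top (296.2,232.5) / scene (254.5,192.5). The rod is held square in the pads and looks level.

```bash
python3 - <<'E'
from h import *
t=snap('top');s=snap('scene')
for n,a,b in [('tip',(282.5,235.7),(268.8,189.3)),('mouth',(296.2,232.5),(254.5,192.5))]:
    p,e=tri([(t,a),(s,b)]);print(n,p.round(4),round(e,4))
st=readout.get_state();M=R.from_quat(st["tcp_rot"]).as_matrix()
print('tip by kinematics',(st['eef_pos']-.0187*M[:,0]+.185*M[:,2]).round(4))
E
```

```text
tip [ 0.452  -0.001   0.1584] 0.0006
mouth [ 0.4608 -0.0419  0.1537] 0.0006
tip by kinematics [ 0.4553 -0.0024  0.1601]
```

```bash
python3 - <<'E'
from h import *
from scipy.optimize import brentq
t=snap('top')
hsv=cv2.cvtColor(t['frame'],cv2.COLOR_RGB2HSV)
pts=[]
for u in range(324,370,5):
    col=hsv[195:255,u]; y=np.where((col[:,1]<70)&(col[:,2]>70))[0]+195
    pts.append((u,(y.min()+y.max())/2)); print(u,y.min(),y.max(),end=' | ')
b=[]
for u in range(297,313,2):
    col=hsv[215:250,u]; y=np.where((col[:,0]>16)&(col[:,0]<30)&(col[:,1]>130)&(col[:,2]>90))[0]+215
    if len(y): b.append((u,(y.min()+y.max())/2)); print('B',u,y.min(),y.max(),end=' | ')
print()
for P in (pts,b,pts+b):
    P=np.array(P);k=np.polyfit(P[:,0],P[:,1],1)
    q=[(u,np.polyval(k,u)) for u in (296.2,345)]
    n=np.cross(ray(t,q[0]),ray(t,q[1]));c,sn=np.cos(np.radians(20)),np.sin(np.radians(20))
    print(k.round(3),q[0],np.degrees(brentq(lambda y:n@[np.cos(y)*c,np.sin(y)*c,-sn],-2.2,-.6)))
E
```

```text
324 217 237 | 329 216 236 | 334 215 235 | 339 214 234 | 344 213 233 | 349 212 232 | 354 211 231 | 359 210 230 | 364 209 229 | 369 208 228 | B 297 227 237 | B 299 227 236 | B 301 226 236 | B 303 226 236 | B 305 226 235 | B 307 226 235 | B 309 225 235 | B 311 224 235 | 
[-2.000e-01  2.918e+02] (296.2, np.float64(232.55999999999986)) -77.37374440571563
[-1.61000e-01  2.79607e+02] (296.2, np.float64(232.00357142857138)) -79.48992541828764
[-1.9500e-01  2.8997e+02] (296.2, np.float64(232.28408385639779)) -77.64451843574523
```

Emit:
{"name": "drive_tool", "arguments": {"steps": [[0.3,-0.4,1.1,-1.4,0],[0.3,-0.4,1.1,-1.4,0],[0,0,0,0,0],[0,0,0,0,0],[0,0,0,0,0]], "force": 25}}

```text
time: 6.65
eef_pos: [0.4199, 0.157, 0.1356]
tcp_rot: [0.443, 0.551, -0.442, 0.552]
contact_force: [0.6, -0.3, -1.0]
opening: 0.179
```

```bash
cat > m.py <<'E'
from h import *
t=snap('top');s=snap('scene')
def cr(c,x,y,w,h,W,H): return cv2.resize(c["frame"][y:y+h,x:x+w,::-1],(W,H),interpolation=cv2.INTER_CUBIC)
def shaft(c,us,v0,v1,smax,vmin):
    h=cv2.cvtColor(c['frame'],cv2.COLOR_RGB2HSV).astype(int);P=[]
    for u in us:
        y=np.where((h[v0:v1,u,1]<smax)&(h[v0:v1,u,2]>vmin))[0]+v0
        if len(y): P.append((u,y.mean(),len(y)))
    return np.array(P)
st=readout.get_state();M=R.from_quat(st["tcp_rot"]).as_matrix()
print('t',st['time'],'F',st['contact_force'].round(1),'tcp',st['eef_pos'].round(4),'heading',np.degrees(np.arctan2(M[1,2],M[0,2])).round(2),'tipkin',(st['eef_pos']-.0187*M[:,0]+.185*M[:,2]).round(4))
E
python3 - <<'E'
from m import *
a=shaft(t,range(262,296),225,250,90,100);b=shaft(s,range(258,300),170,200,80,100)
print(a[::3].tolist(),a[-1]);print(b[::3].tolist(),b[0])
cv2.imwrite("pics/c3.png",np.vstack([cr(t,260,210,80,40,800,300*4//4),cr(s,230,170,80,30,800,300)]))
E
```

```text
t 6.75 F [ 0.7  0.5 -1.7] tcp [0.4197 0.157  0.1356] heading -77.48 tipkin [ 0.4599 -0.0236  0.1542]
[[262.0, 240.5, 4.0], [265.0, 240.0, 3.0], [268.0, 239.0, 3.0], [271.0, 238.5, 4.0], [274.0, 237.5, 4.0], [277.0, 236.5, 4.0], [280.0, 236.0, 3.0], [283.0, 235.5, 4.0], [286.0, 234.5, 4.0], [289.0, 234.0, 3.0]] [289. 234.   3.]
[[261.0, 192.0, 3.0], [264.0, 191.5, 4.0], [267.0, 191.0, 3.0], [270.0, 190.5, 4.0], [273.0, 190.0, 3.0], [276.0, 189.0, 3.0], [279.0, 189.0, 3.0], [282.0, 189.0, 3.0], [285.0, 188.5, 4.0], [288.0, 188.5, 4.0], [291.0, 187.5, 4.0], [294.0, 187.5, 4.0], [297.0, 187.0, 3.0]] [261. 192.   3.]
```

View pics/c3.png

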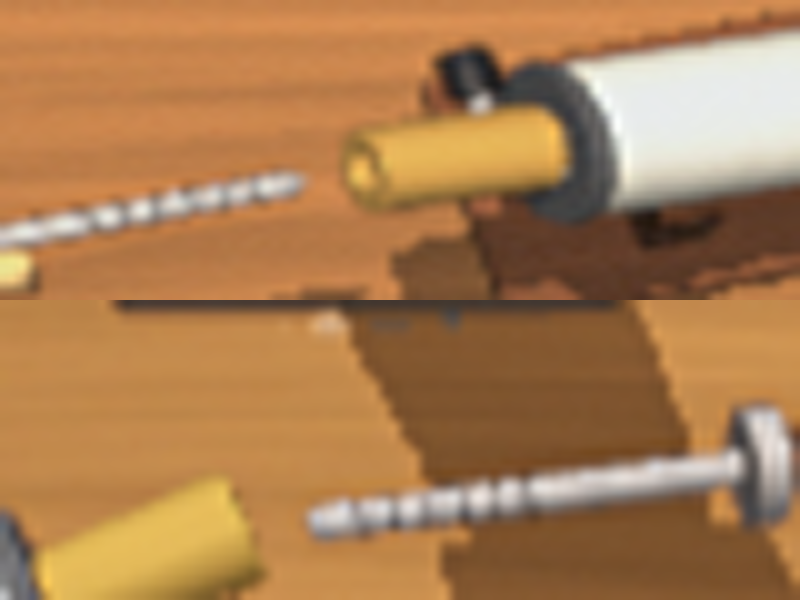

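Picture 7: tip at top (290,234.1) / scene (261.2,192.1), mouth at top (296.2,232.4) / scene (254.3,192.5).

```bash
python3 - <<'E'
from m import *
a,_=tri([(t,(290,234.1)),(s,(261.2,192.1))]);b,_=tri([(t,(296.2,232.4)),(s,(254.3,192.5))])
print(a.round(4),b.round(4));r=b-a;d=M[:,2];print('along',r@d,'lateral(tool y)',r@M[:,1],'up',r[2])
P=shaft(t,range(262,290),225,250,90,100);k=np.polyfit(P[:,0],P[:,1],1)
e=onz(t,(289,np.polyval(k,289)),a[2])-onz(t,(262,np.polyval(k,262)),a[2]);print('rod heading',np.degrees(np.arctan2(e[1],e[0])))
E
```

```text
t 6.85 F [-0.6 -1.  -2.9] tcp [0.4196 0.1569 0.1355] heading -77.47 tipkin [ 0.4598 -0.0237  0.1542]
[ 0.457  -0.0232  0.1523] [ 0.4611 -0.0422  0.1538]
along 0.01950161937787331 lateral(tool y) -9.643817618559476e-05 up 0.0015607701654724304
rod heading -77.64352878661353
```

Emit:
{"name": "drive_tool", "arguments": {"steps": [[0,0,1.0,0,0],[0,0,0.8,0,0],[0,0,0.5,0,0],[0,0,0.4,0,0],[0,0,0,0,0],[0,0,0,0,0]], "force": 20}}

```text
time: 7.45
eef_pos: [0.4254, 0.1301, 0.1353]
tcp_rot: [0.443, 0.551, -0.443, 0.551]
contact_force: [-0.0, -0.4, -2.2]
opening: 0.182
```

```bash
python3 -c "
from m import *
P=shaft(t,range(270,305),225,250,90,100);print(P[-4:].tolist())
P=shaft(s,range(245,290),170,205,80,100);print(P[:4].tolist())
"
```

```text
t 7.55 F [ 0.2  0.3 -1. ] tcp [0.4253 0.1303 0.1353] heading -77.49 tipkin [ 0.4654 -0.0503  0.154 ]
[[294.0, 233.0, 3.0], [295.0, 232.5, 4.0], [296.0, 232.5, 4.0], [297.0, 232.0, 3.0]]
[[254.0, 192.0, 1.0], [255.0, 192.5, 4.0], [256.0, 192.5, 4.0], [257.0, 192.5, 4.0]]
```

Emit:
{"name": "drive_tool", "arguments": {"steps": [[-0.6,0,0.15,0,0],[-0.6,0,0.15,0,0],[-0.6,0,0.15,0,0],[-0.6,0,0.15,0,0],[0,0,0,0,0]]}}

```text
time: 8.05
eef_pos: [0.4272, 0.1243, 0.1605]
tcp_rot: [0.443, 0.551, -0.442, 0.552]
contact_force: [-1.7, 0.6, -3.1]
opening: 0.181
```

```bash
python3 -c "
from m import *
P=shaft(t,range(240,305),225,255,90,100);print(P[::6].tolist(),P[-2:].tolist())
P=shaft(s,range(245,300),170,205,80,100);print(P[::6].tolist())
cv2.imwrite('pics/c4.png',np.hstack([cr(s,225,140,120,75,560,350)]))
"
```

```text
t 8.15 F [-1.4  0.2 -2.5] tcp [0.4269 0.1242 0.1597] heading -77.47 tipkin [ 0.467  -0.0564  0.1785]
[[240.0, 235.73684210526315, 19.0], [246.0, 236.31578947368422, 19.0], [252.0, 247.66666666666666, 9.0], [258.0, 242.5, 8.0], [264.0, 239.5, 4.0], [270.0, 237.5, 4.0], [276.0, 236.5, 4.0], [282.0, 235.0, 3.0], [288.0, 233.5, 4.0], [294.0, 232.5, 4.0]] [[296.0, 231.5, 4.0], [297.0, 232.0, 3.0]]
[[254.0, 191.5, 2.0], [260.0, 190.5, 4.0], [266.0, 188.5, 4.0], [272.0, 187.0, 3.0], [278.0, 186.5, 4.0], [284.0, 184.5, 4.0], [290.0, 183.5, 4.0], [296.0, 181.5, 10.0]]
```

View pics/c4.png

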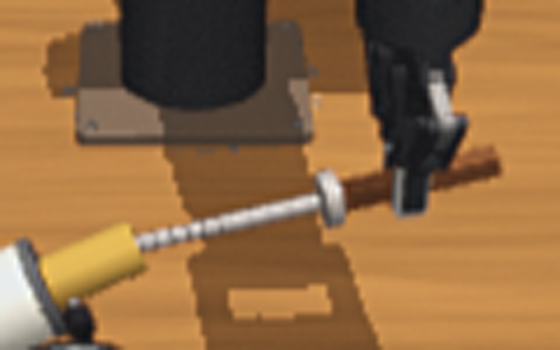

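Picture 8: the shaft enters the mouth at crop (137,243) and the rod now slopes down to it. The passive pivot works, so I continue the arc.

Emit:
{"name": "drive_tool", "arguments": {"steps": [[-0.6,0,0.2,0,0],[-0.6,0,0.2,0,0],[-0.55,0,0.3,0,0],[-0.55,0,0.3,0,0],[-0.5,0,0.3,0,0],[-0.4,0,0.3,0,0],[0,0,0,0,0],[0,0,0,0,0]]}}

```text
time: 8.95
eef_pos: [0.4303, 0.1083, 0.1915]
tcp_rot: [0.442, 0.551, -0.443, 0.552]
contact_force: [0.1, 1.2, -1.5]
opening: 0.182
```

```bash
cat > inc.py <<'E'
from m import *
g=st['eef_pos']-.0187*M[:,0]; m0=np.array([.4641,-.0433,.1552])
r=m0-g; print('grip->mouth dist',np.linalg.norm(r).round(4),'incl',np.degrees(np.arctan2(-r[2],np.hypot(r[0],r[1]))).round(2),'heading',np.degrees(np.arctan2(r[1],r[0])).round(2))
E
python3 inc.py; python3 -c "
from m import *
P=shaft(s,range(245,300),170,205,80,100);print(P[::6].tolist())
"
```

```text
t 9.05 F [ 0.1 -0.4 -2.5] tcp [0.4303 0.1084 0.1913] heading -77.47 tipkin [ 0.4704 -0.0722  0.2102]
grip->mouth dist 0.1648 incl 19.42 heading -77.42
t 9.15 F [-0.   0.4 -2.8] tcp [0.4302 0.1085 0.1913] heading -77.46 tipkin [ 0.4704 -0.072   0.2102]
[[254.0, 191.0, 3.0], [260.0, 189.0, 3.0], [266.0, 186.5, 4.0], [272.0, 184.0, 5.0], [278.0, 181.5, 4.0], [284.0, 179.5, 4.0], [290.0, 174.5, 8.0]]
```

Emit:
{"name": "drive_tool", "arguments": {"steps": [[0.2,0,0.6,0,0],[0.27,0,0.75,0,0],[0.27,0,0.75,0,0],[0.27,0,0.75,0,0],[0.27,0,0.75,0,0],[0.27,0,0.75,0,0],[0.27,0,0.75,0,0],[0,0,0,0,0]]}}

```text
time: 9.95
eef_pos: [0.4412, 0.058, 0.1727]
tcp_rot: [0.443, 0.551, -0.443, 0.551]
contact_force: [-0.1, 0.3, -2.9]
opening: 0.182
```

```bash
python3 inc.py
```

```text
t 10.05 F [ 0.3  0.2 -2.1] tcp [0.4412 0.0587 0.1731] heading -77.52 tipkin [ 0.4812 -0.1219  0.1918]
grip->mouth dist 0.1108 incl 19.3 heading -77.37
```

Emit:
{"name": "drive_tool", "arguments": {"steps": [[0.25,0,0.75,0,0],[0.27,0,0.75,0,0],[0.27,0,0.75,0,0],[0.27,0,0.75,0,0],[0.27,0,0.75,0,0],[0.2,0,0.5,0,0],[0.1,0,0.3,0,0],[0,0,0,0,0]]}}

```text
time: 10.85
eef_pos: [0.451, 0.0142, 0.1567]
tcp_rot: [0.443, 0.551, -0.443, 0.551]
contact_force: [0.3, -0.5, -1.2]
opening: 0.183
```

```bash
python3 inc.py
```

```text
t 10.95 F [ 0.5 -0.1 -2.3] tcp [0.451  0.0146 0.1569] heading -77.49 tipkin [ 0.4911 -0.166   0.1755]
grip->mouth dist 0.0628 incl 18.93 heading -77.28
```

Emit:
{"name": "drive_tool", "arguments": {"steps": [[0.1,0,0.3,0,0],[0.1,0,0.2,0,0],[0.05,0,0.15,0,0],[0.05,0,0.1,0,0],[0,0,0,0,0]]}}

```text
time: 11.45
eef_pos: [0.4524, 0.0088, 0.1546]
tcp_rot: [0.444, 0.553, -0.442, 0.55]
contact_force: [-2.2, 6.3, 2.7]
opening: 0.182
```

```bash
python3 inc.py
```

```text
t 11.55 F [-2.   6.6  3.7] tcp [0.4524 0.0088 0.1546] heading -77.53 tipkin [ 0.4924 -0.1719  0.1725]
grip->mouth dist 0.0563 incl 18.74 heading -77.38
```

Emit:
{"name": "drive_tool", "arguments": {"steps": [[0.05,0,0.1,0,0],[0.03,0,0.1,0,0],[0,0,0,0,0],[0,0,0,0,0]]}}

```text
time: 11.95
eef_pos: [0.4526, 0.0087, 0.1547]
tcp_rot: [0.445, 0.554, -0.441, 0.549]
contact_force: [-5.0, 12.7, 9.5]
opening: 0.182
```

```bash
python3 inc.py;python3 -c "
from m import *
cv2.imwrite('pics/c5.png',np.vstack([cr(t,260,205,80,40,640,300),cr(s,225,165,80,40,640,300)]))"
```

```text
t 12.05 F [-4.7 12.4  9.2] tcp [0.4526 0.0087 0.1547] heading -77.57 tipkin [ 0.4924 -0.1721  0.1718]
grip->mouth dist 0.0562 incl 18.93 heading -77.52
t 12.15 F [-5.8 12.4  9.7] tcp [0.4526 0.0087 0.1547] heading -77.57 tipkin [ 0.4924 -0.1721  0.1717]
```

View pics/c5.png

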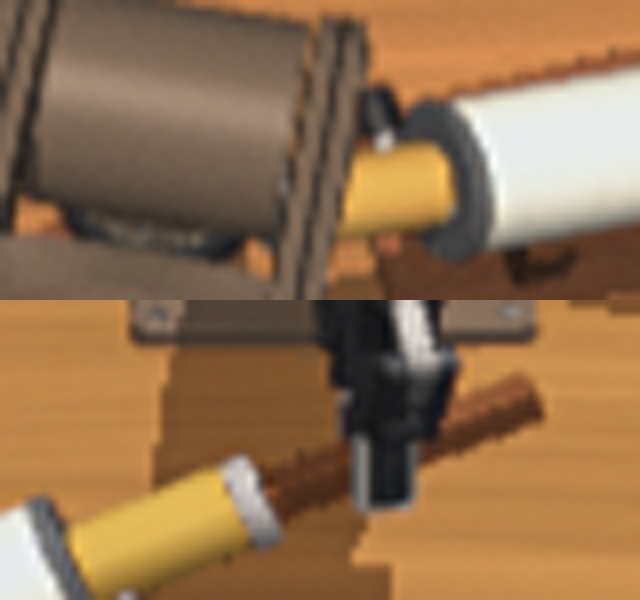

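Picture 9 shows the collar flush against the brass rim at crop (250,500), with about 15 N of push back along the axis. It is seated, so I draw the rod out.

Emit:
{"name": "drive_tool", "arguments": {"steps": [[-0.15,0,-0.4,0,0],[-0.3,0,-0.8,0,0],[-0.41,0,-1.13,0,0],[-0.41,0,-1.13,0,0],[-0.41,0,-1.13,0,0],[-0.41,0,-1.13,0,0],[-0.41,0,-1.13,0,0],[-0.41,0,-1.13,0,0],[-0.41,0,-1.13,0,0],[0,0,0,0,0]]}}

```text
time: 13.15
eef_pos: [0.4332, 0.0957, 0.1869]
tcp_rot: [0.442, 0.552, -0.442, 0.552]
contact_force: [0.1, 0.2, -2.5]
opening: 0.18
```

```bash
python3 inc.py
```

```text
t 13.25 F [ 0.2 -0.2 -1.8] tcp [0.4332 0.0946 0.1862] heading -77.44 tipkin [ 0.4734 -0.086   0.2049]
grip->mouth dist 0.1498 incl 19.39 heading -77.37
```

Emit:
{"name": "drive_tool", "arguments": {"steps": [[-0.4,0,-1.1,0,0],[-0.4,0,-1.1,0,0],[-0.4,0,-1.1,0,0],[-0.4,0,-1.1,0,0],[-0.4,0,-1.1,0,0],[-0.4,0,-1.1,0,0],[0,0,0,0,0],[0,0,0,0,0]]}}

```text
time: 14.05
eef_pos: [0.419, 0.1589, 0.2103]
tcp_rot: [0.442, 0.552, -0.442, 0.552]
contact_force: [-0.9, -0.6, -1.6]
opening: 0.18
```

```bash
python3 inc.py; python3 -c "
from h import *
rel([.6257,.2712,.2],-108.3)"
```

```text
t 14.15 F [ 0.3 -0.2 -2.7] tcp [0.419  0.1585 0.21  ] heading -77.49 tipkin [ 0.459  -0.0221  0.2287]
grip->mouth dist 0.2194 incl 19.56 heading -77.39
t 14.15 tcp [0.419  0.1585 0.21  ] heading -77.49 open 0.184 F [ 0.3 -0.2 -2.7] | shift cm [ 0.99 22.63 -6.53] turn 30.81 tilt 0.03
```

Emit:
{"name": "drive_tool", "arguments": {"steps": [[0,2,-1,0,0],[0,3,-1,0,0],[0,3.2,-1,0,0],[0,3.2,-1,0,0],[0,3.2,-0.9,0,0],[0,3.2,-0.8,0,0],[0,3,-0.5,0,0],[0,1.8,-0.3,0,0],[0,0,0,6,0],[0,0,0,8,0]]}}

```text
time: 15.15
eef_pos: [0.6262, 0.2705, 0.2089]
tcp_rot: [-0.507, -0.492, 0.509, -0.492]
contact_force: [-0.2, -0.5, -1.8]
opening: 0.182
```

Emit:
{"name": "drive_tool", "arguments": {"steps": [[0,0,0,8,0],[0,0,0,8,0],[0,0,0,0.8,0],[0,0,0,0,0],[0,0,0,0,0]]}}

```text
time: 15.65
eef_pos: [0.6256, 0.2708, 0.2099]
tcp_rot: [-0.573, -0.415, 0.573, -0.415]
contact_force: [-0.4, 0.1, -1.7]
opening: 0.18
```

```bash
python3 - <<'E'
from m import *
rel([.6257,.2712,.12],-108.3)
# shaft axis seen from above: rod tip & collar after move, height measured by two views
cv2.imwrite("pics/c6.png",np.vstack([cr(t,170,165,110,55,600,300),cr(s,290,205,110,55,600,300)]))
E
```

```text
t 15.75 F [-0.2  0.  -1.4] tcp [0.6256 0.2709 0.2101] heading -108.23 tipkin [0.5677 0.0952 0.2288]
t 15.75 tcp [0.6256 0.2709 0.2101] heading -108.23 open 0.18 F [-0.2  0.  -1.4] | shift cm [ 9.01  0.   -0.03] turn 0.07 tilt 0.01
```

View pics/c6.png

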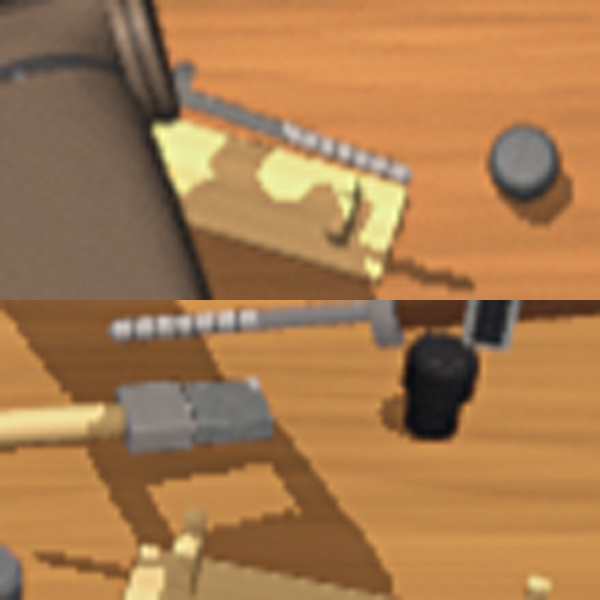

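```bash
python3 - <<'E'
from m import *
p,e=tri([(t,(244.8,196.5)),(s,(311.1,210.5))]);g=st['eef_pos']-.0187*M[:,0]
r=p-g;print(p.round(4),e.round(4),'len',np.linalg.norm(r).round(4),'heading',np.degrees(np.arctan2(r[1],r[0])).round(2),'pitch',np.degrees(np.arcsin(r[2]/np.linalg.norm(r))).round(2))
E
```

```text
t 15.85 F [ 0.5  0.8 -1.8] tcp [0.6256 0.271  0.2102] heading -108.25 tipkin [0.5677 0.0954 0.2289]
[0.5714 0.1069 0.171 ] 0.0015 len 0.1823 heading -108.3 pitch -18.54
```

Emit:
{"name": "drive_tool", "arguments": {"steps": [[2,0,0,0,0],[3,0,0,0,0],[3,0,0,0,0],[2.5,0,0,0,0],[1,0,0,0,0],[0.7,0,0,0,0],[0.7,0,0,0,0],[0.7,0,0,0,0],[0.7,0,0,0,0],[0,0,0,0,0]]}}

```text
time: 16.85
eef_pos: [0.626, 0.2709, 0.0675]
tcp_rot: [0.573, 0.414, -0.573, 0.415]
contact_force: [0.2, -0.2, 0.6]
opening: 0.182
```

```bash
python3 - <<'E'
from m import *
rel([.6257,.2712,.0326],-108.3)
cv2.imwrite("pics/c7.png",np.vstack([cr(t,170,165,110,55,600,300),cr(s,290,225,110,55,600,300)]))
E
```

```text
t 16.95 F [ 0.3 -1.  -1.6] tcp [0.626  0.2708 0.0678] heading -108.26 tipkin [0.568  0.0951 0.0866]
t 16.95 tcp [0.626  0.2708 0.0678] heading -108.26 open 0.175 F [ 0.3 -1.  -1.6] | shift cm [ 3.52 -0.05 -0.03] turn 0.04 tilt 0.07
```

View pics/c7.png

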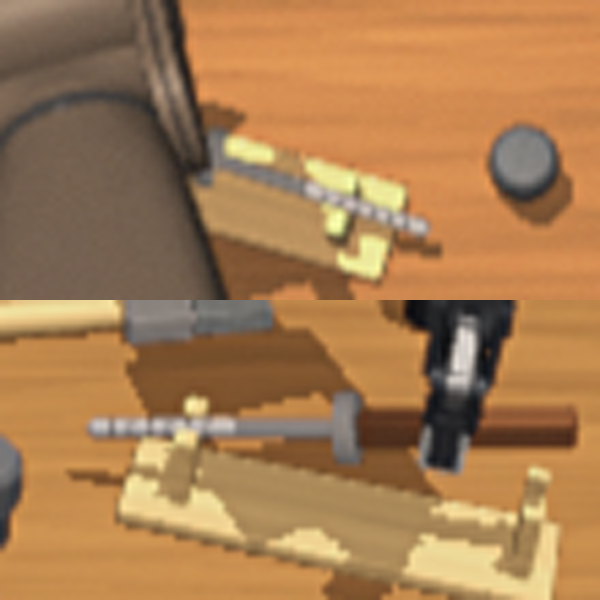

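Picture 11: the shaft lies in the front notch at crop (185,425) and is being levelled as the hand lowers. I continue, then release briefly so the rest sets it level, and regrip firmly.

Emit:
{"name": "drive_tool", "arguments": {"steps": [[0.7,0,0,0,0],[0.7,0,0,0,0],[0.7,0,0,0,0],[0.7,0,0,0,0],[0.6,0,0,0,0],[0,0,0,0,0],[0,0,0,0,0.4],[0,0,0,0,0.4],[0,0,0,0,0.4],[0,0,0,0,0.4]]}}

```text
time: 17.95
eef_pos: [0.6253, 0.2709, 0.0328]
tcp_rot: [-0.573, -0.414, 0.573, -0.414]
contact_force: [0.1, 0.1, -0.2]
opening: 0.401
```

```bash
python3 - <<'E'
from m import *
rel([.6257,.2712,.0326],-108.3)
P=shaft(t,range(215,256),190,215,60,100);print(P[-3:].tolist())
P=shaft(s,range(296,310),235,255,60,100);print(P[:3].tolist())
E
```

```text
t 18.05 F [-0.2  0.8 -0.3] tcp [0.6255 0.271  0.033 ] heading -108.3 tipkin [0.5674 0.0953 0.0517]
t 18.05 tcp [0.6255 0.271  0.033 ] heading -108.3 open 0.4 F [-0.2  0.8 -0.3] | shift cm [ 0.04  0.02 -0.03] turn 0.0 tilt 0.02
[[247.0, 206.0, 3.0], [248.0, 206.0, 3.0], [249.0, 206.5, 2.0]]
[[304.0, 244.0, 1.0], [305.0, 244.0, 3.0], [306.0, 244.0, 3.0]]
```

Emit:
{"name": "drive_tool", "arguments": {"steps": [[0,0,0,0,0],[0,0,0,0,0],[0,0,0,0,0],[0,0,0,0,0],[0,0,0,0,0],[-1,0,0,0,0],[-2,0,0,0,0],[-2.5,0,0,0,0],[-2.5,0,0,0,0],[-1.4,0,0,0,0]], "force": 60}}

```text
time: 19.05
eef_pos: [0.6265, 0.2714, 0.13]
tcp_rot: [0.574, 0.414, -0.572, 0.415]
contact_force: [-0.3, 0.8, -1.2]
opening: 0.175
```

Emit:
{"name": "drive_tool", "arguments": {"steps": [[0,0,0,-6.3,0],[0,0,0,-6,0],[0,0,0,-6,0],[0,0.8,2,0,0],[0,0.8,2,0,0],[0,0.8,2,0,0],[0,0.8,2,0,0],[0,0.8,2,0,0],[0,0,2,0,0],[0,0,0,0,0]]}}

```text
time: 20.05
eef_pos: [0.6653, 0.1484, 0.1266]
tcp_rot: [-0.5, -0.5, 0.501, -0.499]
contact_force: [-0.2, 0.2, -2.6]
opening: 0.172
```

```bash
python3 - <<'E'
from m import *
g=st['eef_pos']-.0187*M[:,0]; print('M',M.round(3).tolist(),st['opening'])
print('pred tip px', proj(t,g+.185*M[:,2]-[.0025,0,.0015]), proj(s,g+.185*M[:,2]-[.0025,0,.0015]), 'lens px',proj(t,[.667,-.072,.205]),proj(s,[.667,-.072,.205]))
w=np.vstack([cr(t,230,130,110,55,600,300),cr(s,210,195,110,55,600,300)]);cv2.imwrite("pics/c8.png",w)
# lens ring ellipse: dark pixels round the lens in the scene view
f=s['frame'].max(2)[205:245,218:265]; m=(f<60).astype(np.uint8)
k,l,stt,_=cv2.connectedComponentsWithStats(m);i=1+stt[1:,4].argmax();yy,xx=np.where(l==i);print('ring scene',xx.min()+218,xx.max()+218,yy.min()+205,yy.max()+205)
f=t['frame'].max(2)[140:180,285:325]; m=(f<60).astype(np.uint8)
k,l,stt,_=cv2.connectedComponentsWithStats(m);i=1+stt[1:,4].argmax();yy,xx=np.where(l==i);print('ring top',xx.min()+285,xx.max()+285,yy.min()+140,yy.max()+140)
E
```

```text
t 20.15 F [-0.8  0.7 -2. ] tcp [0.665  0.1508 0.1268] heading -90.05 tipkin [ 0.6649 -0.0342  0.1454]
M [[-0.001, 1.0, -0.001], [0.0, -0.001, -1.0], [-1.0, -0.001, -0.0]] 0.17574444537108844
pred tip px [[290.42143228 168.00500947]] [[256.92596488 241.57261868]] lens px [[303.79067358 159.98736105]] [[240.888353   223.66702736]]
ring scene 224 239 220 236
ring top 298 298 148 148
```

View pics/c8.png

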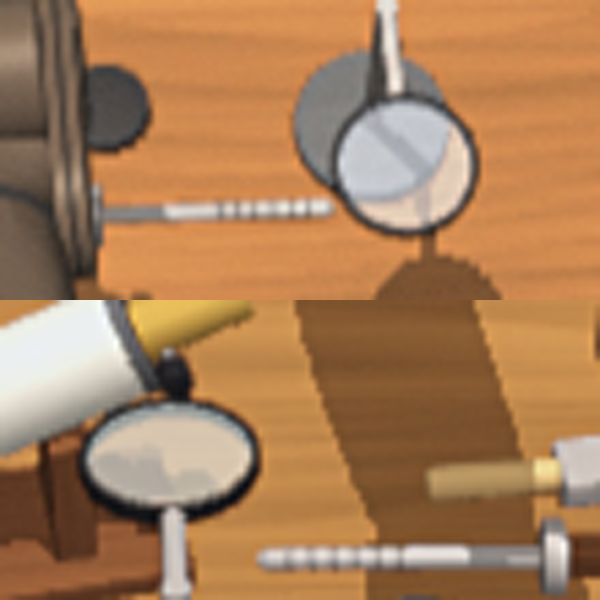

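Picture 12: tip at top (290.5,168) / scene (257.7,242.1), ring centre at top (304.4,160.2) / scene (241.3,224). The rod is level.

```bash
python3 - <<'E'
from m import *
a,ea=tri([(t,(290.5,168)),(s,(257.7,242.1))]);b,eb=tri([(t,(304.4,160.2)),(s,(241.3,224))])
print(a.round(4),ea.round(4),b.round(4),eb.round(4));r=b-a
print('need cm: x(down)',((r[2]-.06)*-100).round(2),'y',(r@M[:,1]*100).round(2),'z',(r@M[:,2]*100).round(2))
h=st['eef_pos']-.0187*M[:,0];d=a-h;print('pitch',np.degrees(np.arcsin(d[2]/np.linalg.norm(d))),'len',np.linalg.norm(d))
E
```

```text
t 20.25 F [ 0.3  0.5 -2. ] tcp [0.6651 0.1517 0.1271] heading -89.96 tipkin [ 0.6652 -0.0333  0.1457]
[ 0.6628 -0.0334  0.1426] 0.0011 [ 0.6666 -0.0725  0.2038] 0.0014
need cm: x(down) -0.12 y 0.38 z 3.9
pitch -0.9760159337064928 len 0.1851807906587448
```

Emit:
{"name": "drive_tool", "arguments": {"steps": [[0,0.1,0.8,0,0],[-0.1,0.1,1,0,0],[0,0.1,1,0,0],[0,0.1,0.7,0,0],[0,0,0.4,0,0],[0,0,0,0,0],[0,0,0,0,0],[0,0,0,0,0],[0,0,0,0,0]]}}

```text
time: 21.15
eef_pos: [0.6695, 0.1125, 0.1282]
tcp_rot: [0.5, 0.5, -0.5, 0.5]
contact_force: [0.1, -0.3, -1.2]
opening: 0.177
```

```bash
python3 - <<'E'
from m import *
g=st['eef_pos']-.0187*M[:,0]
P=shaft(s,range(225,300),232,255,70,90);print(P[::8].tolist(),P[:6].tolist())
tip=[.6666,-.0725,.1438];print('px expected for tip under lens',proj(s,tip),'opening',st['opening'],'dq',np.abs(st['dq']).max().round(4))
E
```

```text
t 21.25 F [-0.6  0.2 -1.6] tcp [0.6696 0.1124 0.1282] heading -89.96 tipkin [ 0.6697 -0.0726  0.1469]
[[235.0, 232.0, 1.0], [243.0, 243.45454545454547, 22.0], [251.0, 243.0, 3.0], [259.0, 242.5, 4.0], [267.0, 242.5, 4.0], [275.0, 242.5, 4.0], [283.0, 242.5, 4.0], [291.0, 242.5, 4.0], [299.0, 242.5, 6.0]] [[235.0, 232.0, 1.0], [236.0, 232.0, 1.0], [237.0, 232.0, 1.0], [238.0, 232.0, 1.0], [239.0, 239.16666666666666, 6.0], [240.0, 243.0, 23.0]]
px expected for tip under lens [[241.4712877  242.88204452]] opening 0.17488543653289382 dq 0.002
```

```bash
python3 - <<'E'
from h import *
from plant import sign_off
s=snap('scene')['frame'].astype(int);o=cv2.imread('pics/scene0.png')[:,:,::-1].astype(int)
for n,(x,y,w,h) in dict(meteorite=(343,288,35,30),eyeA=(360,208,20,25),eyeB=(276,246,20,28),brush=(285,215,60,20),cap=(297,300,28,24),mug=(88,242,48,48),red=(350,172,75,30)).items():
    print(n,np.abs(s-o)[y:y+h,x:x+w].mean().round(1))
print(readout.get_state()['eef_pos'],sign_off())
E
```

```text
meteorite 3.7
eyeA 2.7
eyeB 27.8
brush 36.2
cap 2.6
mug 3.9
red 8.2
the job is handed in; nothing more can be done
[0.66955951 0.11236654 0.12817454] None
```

The gauge check is done and the job was handed in at about 21 s, with the rod held level and still under the lens.

- **Insertion:** The drive can't tilt the tool. I put the level tip into the mouth and raised the hand with a light grip, so the rod pivoted to the bore's slope. I then pushed until the collar stopped on the rim. The picture showed the collar flush, with about 15 N pushing back along the axis and 56 mm from grip to mouth against the 55 mm expected.
- **Withdrawal and levelling:** I drew the rod about 34 mm clear of the mouth. I then set it back in its rest to level it and regripped at 60 N before moving to the magnifier.
- **Final position:** The tip is within about 1–2 mm of the lens axis and about 60 mm below the lens. Forces on the tool were about 2 N or less, which is the rod's weight, and the joints were nearly still.

**Checks that disagreed:**
- Tool readings put the tip about 3 mm from where the cameras put it. I steered by camera measurements of tip against target.
- The last two-view pitch of the rod read about -1°, which that same offset can explain. The rod looked level in the pictures.
- In the before/after picture comparison, the meteorite, eyepiece A, lens cap and mug matched. Eyepiece B and the brush differed (27.8 and 36.2, against 2.6 to 3.9 for those four). I put this down to the arm, rod and their shadows crossing those areas but did not check it separately. Neither was approached closer than about 50 mm above its height. The red look-alike read 8.2 and was never approached after the start.

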